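# Pin the print bed for transport

### The arm

A 7-joint arm with a two-finger parallel gripper is mounted at the origin on the work surface. World frame = base frame: x ahead of the robot, y to its left, z up, the work surface at z = 0. Lengths are in m, angles in rad, forces in N, time in s.
With the tool pointing down it reaches from about 0.425 to 0.825 m from the base axis. Payload 3.6 kg.
Tool frame: the origin (TCP) lies at the very end of the fingers, on their centre line; the grasp point (between the pads) lies 19 mm behind it; z points along the fingers, y is the line along which they close (so a half turn about z gives the same grasp; the last joint's range is limited). The gripper opens to 85 mm and grips with 20 to 120 N. Pads are 22 mm wide; open, the fingers measure 114 mm over their backs; the gripper's body (76 mm by 85 mm) begins 54 mm behind the grasp point. The pads swing forward as they close: fully open they stand 13 mm farther back than shut.
Start: joints at [-1.179, 0.615, -0.013, 1.423, 0.008, 1.103, -0.04], TCP at [0.264, 0.594, 0.231] pointing down, gripper open.
Joint ranges: [-3.12, 3.12], [-0.3, 2.06], [-1.34, 1.32], [0.26, 2.42], [-1.36, 4.5], [0.01, 1.98], [-2.84, 2.84]. Speed limits (rad/s): [2.79, 2.79, 3.14, 3.14, 3.14, 3.14, 3.14].

### API

Orientations are given as a rotation vector (axis times angle).
In Python, from workcell import env, optics gives the robot as it stands.
- The arm moves only by the shell command python3 -m pendant 'ROWS'. ROWS is JSON, a list of rows, each an object of numbers: "gripper": the opening, from -1 (shut) to 1 (fully open), so that 0 is half open; "dx", "dy", "dz": the shift along the world's x, y, z in m; "ax", "ay", "az": the turn, a rotation vector about the world's x, y, z in degrees. A call has 1 to 20 rows; each row shifts and turns the commanded pose from where the row before left it; what a row does not reach is not made up. A row lasts 1/12 s, in which the tool goes at most 41.7 mm and 7.16 degrees, less where a joint would pass 70% of its speed; a pose out of reach is approached as far as the arm can. A call is refused whole if a number of a shift passes 0.0417 or a number of a turn 7.16, either way. A call with a gripper value outside its range is refused whole. The fingers move at their own pace and stop on an object; the grip force is fixed at half the most. Time passes only in rows, so rows that do not move let the fingers close. It gives the time, the measured TCP pose, the force, the opening and the grip force at its end, in the units of the state.
- env.read_state(): the state, without advancing time (a new reading comes with each control period).
- optics.get_image(name): name is "scene" or "top"; returns a dict with "color" (480x640x3 uint8, blue, green, red), "z_map" (480x640 float32, m along the optical axis (not along the pixel's ray), 0 where there is no reading), "fx", "fy", "cx", "cy" (pixels), "rvec" (rotation vector, rad) and "tvec" (3), from world to camera coordinates, as OpenCV has them. Camera axes: x right, y down, z forward; pixel columns grow to the right and rows downward; lengths in m; the calibration is good to about 2 mm. A picture is of the moment at which its call begins.
- env.finish_job(): hands the job in; it is judged then, once.
The state is a dict: "t": time; "joint_positions": joint angles; "joint_vel": joint speeds; "effort": joint torques, N m; "position": TCP position; "orientation": TCP orientation; "contact_force": force on the tool from outside, world axes, zero at the start; "moment": the same for the moment, N m; "grip_width": finger opening in m; "finger_force": force on a finger pad.
Only numpy, scipy, OpenCV 4.12 (cv2) and the standard library are available. Lean on these libraries where they do the work, as an engineer would, in place of code of your own. Each camera call takes 0.05 s, during which the arm holds its last target. There are 200 camera calls.

### The job

Lock the printer's bed before it is moved: take the one long pin from the white rack (the two others are too short) and put it down through the fork at the front of the bed unit and the bed's tongue inside it, until its flange rests on the fork. Leave it there standing upright, with the bed still in place.

Things in the scene. Friction and masses are not known exactly. Their poses are not given: they have to be found in the camera images.
- long_pin_grip (a point): Long pin, head up in the rack: steel shaft 16 mm across, 56 mm long, last 9 mm tapering to a 6 mm tip; on it a steel flange 38 mm across, 4 mm thick, then a black round knob 22 mm across, 38 mm tall, where it is gripped. About 100 g. The point is on the axis in the knob: 24 mm above the flange's underside, 18 mm below the knob's top, 80 mm above the tip. z: up along the pin.
- rack: White printed block 52 x 200 x 28 mm, fixed on the table; origin under its centre, y along its row of three sockets (within 15 degrees of world y), 70 mm apart. Three pins stand 23 mm deep in its 18 mm wide sockets, flanges clear above it: the long one in any of them, and two with the same heads but 30 mm shafts, so 26 mm lower. Lift a pin straight up 30 mm to free it.
- lock_hole (a point): Mouth centre of the hole in the top of the grey fork at the near end of the fixed printer bed unit (black bars, steel rods, glass plate), 85 mm above the table. z up, x along the rods to the bed. Two level 60 x 60 x 8 mm plates, tops at 85 and 61 mm, each with a 24 mm hole; free below. Glass at 84 mm, from 67 mm past the hole; a print on it rises to 115 mm, from 170 mm past the hole.
- tongue_hole (a point): Centre of the upper mouth of the 24 mm hole in the bed's tongue, an aluminium plate 8 mm thick and 38 mm wide between the fork's plates, 12 mm below lock_hole. The bed slides with it along x of lock_hole against 3 N of friction; it starts with the holes in line within 2 mm, so the tapered tip passes without the bed being moved first.
Things that resemble listed ones, but are neither listed nor needed, are in the scene too. What is shaped like the part that bears long_pin_grip but red is not meant.

How it is judged:
At the end, for the whole second after the job is handed in: The long pin stands in the fork upright within 10 degrees, its axis within 12 mm of the hole's, its flange down on the fork to within 8 mm, and the tongue's hole is within 12 mm of the fork's, so that the pin passes through both (horizontal distance between each of long_pin_grip, tongue_hole and lock_hole below 0.012 m and z of long_pin_grip in the frame of lock_hole between 0.016 and 0.032 m and angle between long_pin_grip's own z axis and vertical below 0.18 rad); the robot touches nothing.
It also fails if it takes over 38 s, if anything falls off the work surface, if the arm or the gripper's body presses on something with over 40 N, if the wrist force passes 120 N, or if a joint passes its speed limit or range.

## Working session

There is one attempt and no reset: what is moved stays moved. The work goes in short steps, Python scripts to look and compute and a shell command to move; the robot and the scene stay as the last step left them, time stands still between calls to the robot, and variables do not carry over. Pictures are saved under pics/ and viewed, at most 10 in all, crops included, and the job is handed in when it is done.

```bash
mkdir -p pics; cat > h.py <<'E'
import numpy as np, cv2
from workcell import env, optics
def grab(n):
    d=optics.get_image(n); d['R']=cv2.Rodrigues(np.array(d['rvec'],float))[0]; d['t']=np.array(d['tvec'],float).ravel(); return d
def world(d):
    v,u=np.mgrid[:480,:640]; z=d['z_map'].astype(float)
    p=np.stack([(u-d['cx'])/d['fx']*z,(v-d['cy'])/d['fy']*z,z],-1)
    return (p-d['t'])@d['R']
def ray(d,u,v,h):
    r=np.array([(u-d['cx'])/d['fx'],(v-d['cy'])/d['fy'],1])@d['R']; c=-d['t']@d['R']
    return c+r*(h-c[2])/r[2]
E
python3 - <<'E'
from h import *
for n in ('scene','top'):
    d=grab(n); cv2.imwrite(f'pics/{n}0.png',d['color']); print(n,-d['t']@d['R'],d['fx'],(d['z_map']>0).mean())
    np.savez(f'{n}0.npz',**{k:v for k,v in d.items()})
print(env.read_state())
E
```

```text
scene [ 0.9345426  -0.53258755  0.61618682] 517.8454949886295 0.9960774739583333
top [ 0.31219751 -0.08713134  1.22181748] 545.6271534509826 0.9960319010416666
{'t': 0.1, 'joint_positions': array([-1.17948455,  0.61581942, -0.01265017,  1.42474318,  0.00807669,
        1.10341769, -0.04040378]), 'joint_vel': array([-0.00128548, -0.00241121, -0.00107178, -0.00710703, -0.00110202,
       -0.00066259,  0.00174242]), 'effort': array([ 1.24899056e-03, -4.70387113e+01,  2.60169217e-01, -1.71570361e+01,
        1.01364337e-02,  5.86496259e-03,  3.47802188e-05]), 'position': array([0.26343028, 0.59346671, 0.23025439]), 'orientation': array([-0.65130992, -3.07282856,  0.00358977]), 'contact_force': array([-0.23906447,  0.21909049,  0.59043221]), 'moment': array([ 9.67924534e-05, -2.83763973e-02,  1.72615409e-04]), 'finger_force': 0.0, 'grip_width': 0.0855951486645938}
```

View pics/scene0.png

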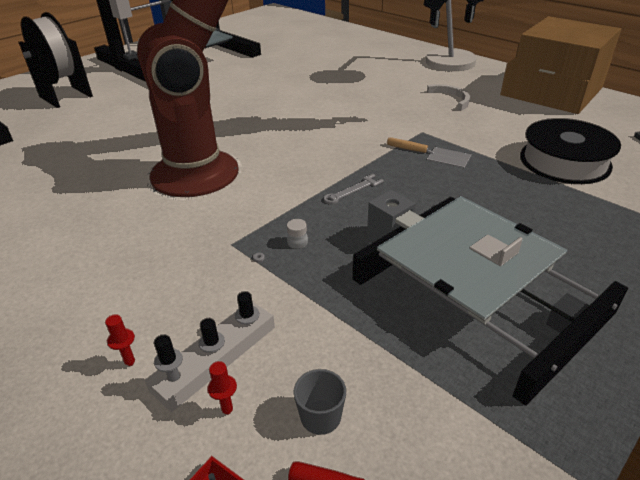

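View pics/top0.png

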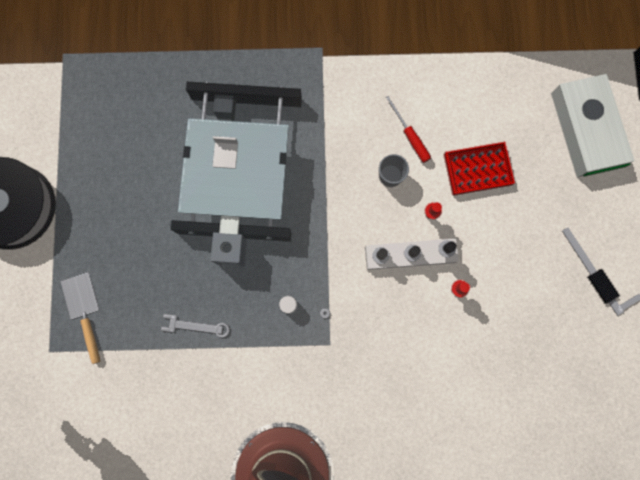

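Scene image: black knobs in the white rack at (166,350), standing visibly higher with shaft showing, and at (209,332) and (246,305). The fork is at (392,203). 
Top image: knobs at (450,247), (414,252), (381,255), and the fork hole at (226,247). 
Candidates for the long pin, scene pixels: (166,350) raised black, (209,332) and (246,305) low black, red ones at (120,330) and (221,380). I choose the raised black one, top (450,247), and check it in a crop.

```bash
python3 - <<'E'
from h import *
S=dict(np.load('scene0.npz'));T=dict(np.load('top0.npz'))
a=cv2.resize(S['color'][270:420,90:290],(800,600),interpolation=cv2.INTER_CUBIC)[:, :]
b=cv2.resize(T['color'][215:285,180:280],(400,280),interpolation=cv2.INTER_CUBIC)
c=cv2.resize(T['color'][215:285,360:470],(400,255),interpolation=cv2.INTER_CUBIC)
o=np.zeros((560,800,3),np.uint8); o[:300,:400]=cv2.resize(a,(400,300)); o[:280,400:]=b; o[300:555,:400]=c
o[300:540,400:]=cv2.resize(S['color'][175:247,350:470],(400,240),interpolation=cv2.INTER_CUBIC)
cv2.imwrite('pics/crop1.png',o)
W=world(T); WS=world(S)
def blobs(m,W,lab,n=5,w0=8):
    k,l,s,c=cv2.connectedComponentsWithStats(m.astype(np.uint8))
    for i in range(1,k):
        if s[i,4]>n: print(lab,c[i].round(1),s[i,4],np.median(W[l==i],0).round(4),W[l==i].min(0).round(3),W[l==i].max(0).round(3))
dark=T['color'].max(2)<70
r=np.zeros_like(dark); r[225:285,355:475]=1
blobs(dark&r&(W[...,2]>.05),W,'knobs top')
r=np.zeros_like(dark); r[285:380,140:270]=1
blobs((S['color'].max(2)<70)&r&(WS[...,2]>.04),WS,'knobs scene')
# rack top
g=(T['color'].min(2)>0)&(abs(W[...,2]-.028)<.006); r[:]=0; r[225:285,355:475]=1
blobs(g&r,W,'rack')
r[:]=0; r[225:270,205:250]=1
f=r&(abs(W[...,2]-.085)<.006); blobs(f.astype(bool),W,'fork')
h=r&(W[...,2]<.078)&(dark|True); 
print('hole patch z'); print((W[238:256:2,216:238:2,2]*1000).round().astype(int))
r[:]=0; r[175:230,360:430]=1
blobs((r&(abs(WS[...,2]-.085)<.006)).astype(bool),WS,'fork scene')
E
```

```text
knobs top [449.4 247.1] 103 [ 0.4657 -0.3608  0.1016] [ 0.457 -0.373  0.071] [ 0.476 -0.351  0.108]
knobs top [414.  251.5] 82 [ 0.4621 -0.2914  0.0759] [ 0.453 -0.302  0.053] [ 0.471 -0.283  0.082]
knobs top [381.7 253.8] 73 [ 0.4578 -0.223   0.0772] [ 0.45  -0.232  0.062] [ 0.468 -0.213  0.083]
knobs scene [244.8 305.3] 362 [ 0.4702 -0.2281  0.0653] [ 0.45  -0.533  0.04 ] [ 0.935 -0.214  0.616]
knobs scene [208.5 332.4] 420 [ 0.4739 -0.297   0.066 ] [ 0.453 -0.311  0.04 ] [ 0.48  -0.284  0.08 ]
knobs scene [164.  350.4] 510 [ 0.4779 -0.3662  0.0912] [ 0.456 -0.533  0.065] [ 0.935 -0.353  0.616]
knobs scene [169.  372.4] 20 [ 0.4764 -0.3689  0.0457] [ 0.472 -0.373  0.041] [ 0.487 -0.365  0.063]
rack [409.1 254.3] 1382 [ 0.4594 -0.2828  0.0282] [ 0.433 -0.394  0.022] [ 0.494 -0.192  0.034]
rack [451.8 239.9] 22 [ 0.4914 -0.3859  0.0284] [ 0.486 -0.392  0.026] [ 0.494 -0.372  0.033]
fork [225.5 247.5] 729 [0.4782 0.1067 0.0853] [0.447 0.073 0.079] [0.51  0.139 0.091]
hole patch z
[[85 87 84 85 84 87 85 86 85 82 80]
 [84 83 84 85 88 82 86 85 82 82 86]
 [87 85 85 86 82 78 83 84 87 85 86]
 [84 86 84 70 63 56 -1 62 88 87 83]
 [85 86 80 63  1  2 -2  3 85 84 81]
 [85 85 85 60  4  2  3  2 86 86 82]
 [86 84 86 61  8  2 -1 -3 88 88 87]
 [84 82 84 82  4  1  2 88 89 84 82]
 [83 87 89 87 92 86 83 86 83 86 82]]
fork scene [391.6 203.9] 739 [0.4849 0.1032 0.086 ] [0.45  0.073 0.079] [0.515 0.14  0.09 ]
fork scene [421.  224.3] 196 [0.5586 0.088  0.0853] [0.547 0.061 0.083] [0.578 0.122 0.088]
```

View pics/crop1.png

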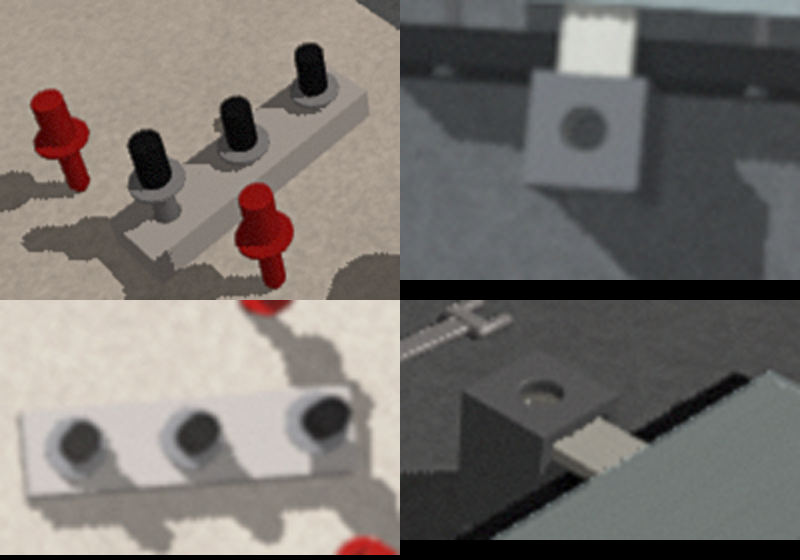

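The crop shows that the black pin at scene (164,350) / top (449,247) is the raised one with its shaft showing above the rack, so it is the long one. The fork's hole is at top (225.8,247.2), with the tongue visible beneath it.

```bash
python3 - <<'E'
from h import *
S=dict(np.load('scene0.npz'));T=dict(np.load('top0.npz'))
W=world(T); WS=world(S)
for n,d,w in(('top',T,W),('scene',S,WS)):
    red=(d['color'][...,2]>110)&(d['color'][...,1]<60)
    k,l,s,c=cv2.connectedComponentsWithStats(red.astype(np.uint8))
    for i in range(1,k):
        if s[i,4]>40: print(n,'red',c[i].round(),s[i,4],np.percentile(w[l==i],[5,50,95],axis=0).round(3).tolist())
# knob top faces
dark=T['color'].max(2)<70; r=np.zeros_like(dark); r[225:285,430:475]=1
m=dark&r&(W[...,2]>.095); v,u=np.nonzero(m); print('knob top',u.mean(),v.mean(),len(u),ray(T,u.mean(),v.mean(),.103), W[m].mean(0))
ds=S['color'].max(2)<75; r[:]=0; r[325:375,145:190]=1
m=ds&r&(WS[...,2]>.06)&(WS[...,2]<.12); p=WS[m]; print('scene knob top z',np.percentile(p[:,2],98))
v,u=np.nonzero(m); top=v<v.min()+12; print(u.min(),u.max(),v.min(),v.max(), ray(S,u[top].mean(),v.min()+6,.103))
# hole: dark ellipse, rim on plane .085
print('hole top',ray(T,225.75,247.2,.085))
uv=[] 
f=(abs(W[...,2]-.085)<.01); r=np.zeros_like(f); r[228:268,208:246]=1
c,_=cv2.findContours((f&r).astype(np.uint8),cv2.RETR_CCOMP,cv2.CHAIN_APPROX_NONE)
for x in c:
    if len(x)>15: 
        (a,b),sz,ang=cv2.minAreaRect(x); print('cont',a,b,sz,ang,ray(T,a,b,.085))
ell=S['color'][385-200:215,370:420]
print('hole scene',ray(S,350+542/400*120,175+392*0+ (392-300)/240*72,.085))
E
```

```text
top red [417. 144.] 340 [[0.681, -0.341, 0.018], [0.714, -0.32, 0.024], [0.75, -0.299, 0.029]]
top red [479. 171.] 2015 [[0.611, -0.525, 0.0], [0.653, -0.462, 0.005], [0.695, -0.394, 0.024]]
top red [433. 210.] 159 [[0.538, -0.348, 0.058], [0.549, -0.334, 0.082], [0.56, -0.326, 0.1]]
top red [460. 288.] 179 [[0.368, -0.394, 0.058], [0.382, -0.383, 0.085], [0.396, -0.375, 0.101]]
scene red [121. 333.] 453 [[0.381, -0.399, 0.038], [0.393, -0.384, 0.068], [0.403, -0.373, 0.1]]
scene red [223. 381.] 503 [[0.551, -0.353, 0.059], [0.564, -0.338, 0.068], [0.572, -0.325, 0.1]]
scene red [213. 469.] 236 [[0.605, -0.428, 0.015], [0.609, -0.404, 0.023], [0.647, -0.392, 0.025]]
scene red [317. 473.] 625 [[0.689, -0.341, 0.023], [0.711, -0.327, 0.026], [0.742, -0.305, 0.028]]
knob top 450.2289156626506 246.44578313253012 83 [ 0.46660715 -0.36204852  0.103     ] [ 0.46667814 -0.3621707   0.10249195]
scene knob top z 0.10542859790614303
154 175 335 371 [ 0.47329776 -0.3625462   0.103     ]
hole top [0.47902498 0.10581807 0.085     ]
cont 225.81552124023438 244.63621520996094 (30.006954193115234, 34.41110610961914) 3.3664608001708984 [0.48447968 0.10568364 0.085     ]
cont 226.0 247.5 (12.0, 11.0) 0.0 [0.47837394 0.10529123 0.085     ]
hole scene [0.64214407 0.25254281 0.085     ]
```

```bash
python3 -c "
from h import *
S=dict(np.load('scene0.npz'));print(ray(S,392.6,202.6,.085))"
python3 -m pendant '[{"gripper":1,"dx":0.0237,"dy":-0.0294},{"dx":0.0237,"dy":-0.0294},{"dx":0.0237,"dy":-0.0294},{"dx":0.0237,"dy":-0.0294},{"dx":0.0237,"dy":-0.0294},{"dx":0.0237,"dy":-0.0294},{"dx":0.0237,"dy":-0.0294},{"dx":0.0237,"dy":-0.0294},{"dx":0.0237,"dy":-0.0294},{"dx":0.0237,"dy":-0.0294},{"dx":-0.0018,"dy":-0.0368},{"dx":-0.0018,"dy":-0.0368},{"dx":-0.0018,"dy":-0.0368},{"dx":-0.0018,"dy":-0.0368},{"dx":-0.0018,"dy":-0.0368},{"dx":-0.0018,"dy":-0.0368},{"dx":-0.0018,"dy":-0.0368},{"dx":-0.0018,"dy":-0.0368},{"dx":-0.0018,"dy":-0.0368},{"dx":-0.0018,"dy":-0.0368}]'
```

```text
[0.4833987  0.10875673 0.085     ]schema error: expected keys gripper, dx, dy, dz, ax, ay, az
```

```bash
python3 -m pendant '[{"gripper":1,"dx":0.0237,"dy":-0.0294,"dz":0,"ax":0,"ay":0,"az":0},{"gripper":1,"dx":0.0237,"dy":-0.0294,"dz":0,"ax":0,"ay":0,"az":0},{"gripper":1,"dx":0.0237,"dy":-0.0294,"dz":0,"ax":0,"ay":0,"az":0},{"gripper":1,"dx":0.0237,"dy":-0.0294,"dz":0,"ax":0,"ay":0,"az":0},{"gripper":1,"dx":0.0237,"dy":-0.0294,"dz":0,"ax":0,"ay":0,"az":0},{"gripper":1,"dx":0.0237,"dy":-0.0294,"dz":0,"ax":0,"ay":0,"az":0},{"gripper":1,"dx":0.0237,"dy":-0.0294,"dz":0,"ax":0,"ay":0,"az":0},{"gripper":1,"dx":0.0237,"dy":-0.0294,"dz":0,"ax":0,"ay":0,"az":0},{"gripper":1,"dx":0.0237,"dy":-0.0294,"dz":0,"ax":0,"ay":0,"az":0},{"gripper":1,"dx":0.0237,"dy":-0.0294,"dz":0,"ax":0,"ay":0,"az":0},{"gripper":1,"dx":-0.0018,"dy":-0.0368,"dz":0,"ax":0,"ay":0,"az":0},{"gripper":1,"dx":-0.0018,"dy":-0.0368,"dz":0,"ax":0,"ay":0,"az":0},{"gripper":1,"dx":-0.0018,"dy":-0.0368,"dz":0,"ax":0,"ay":0,"az":0},{"gripper":1,"dx":-0.0018,"dy":-0.0368,"dz":0,"ax":0,"ay":0,"az":0},{"gripper":1,"dx":-0.0018,"dy":-0.0368,"dz":0,"ax":0,"ay":0,"az":0},{"gripper":1,"dx":-0.0018,"dy":-0.0368,"dz":0,"ax":0,"ay":0,"az":0},{"gripper":1,"dx":-0.0018,"dy":-0.0368,"dz":0,"ax":0,"ay":0,"az":0},{"gripper":1,"dx":-0.0018,"dy":-0.0368,"dz":0,"ax":0,"ay":0,"az":0},{"gripper":1,"dx":-0.0018,"dy":-0.0368,"dz":0,"ax":0,"ay":0,"az":0},{"gripper":1,"dx":-0.0018,"dy":-0.0368,"dz":0,"ax":0,"ay":0,"az":0}]'
```

```text
t: 1.77
position: [0.482, -0.0696, 0.2311]
orientation: [-0.651, -3.073, 0.0]
contact_force: [0.2, -0.3, 1.0]
grip_width: 0.0856
finger_force: 0.0
```

```bash
python3 -m pendant '[{"gripper":1,"dx":-0.002,"dy":-0.0366,"dz":0,"ax":0,"ay":0,"az":0},{"gripper":1,"dx":-0.002,"dy":-0.0366,"dz":0,"ax":0,"ay":0,"az":0},{"gripper":1,"dx":-0.002,"dy":-0.0366,"dz":0,"ax":0,"ay":0,"az":0},{"gripper":1,"dx":-0.002,"dy":-0.0366,"dz":0,"ax":0,"ay":0,"az":0},{"gripper":1,"dx":-0.002,"dy":-0.0366,"dz":0,"ax":0,"ay":0,"az":0},{"gripper":1,"dx":-0.002,"dy":-0.0366,"dz":0,"ax":0,"ay":0,"az":0},{"gripper":1,"dx":-0.002,"dy":-0.0366,"dz":0,"ax":0,"ay":0,"az":0},{"gripper":1,"dx":-0.002,"dy":-0.0366,"dz":0,"ax":0,"ay":0,"az":0},{"gripper":1,"dx":0,"dy":0,"dz":-0.03,"ax":0,"ay":0,"az":0},{"gripper":1,"dx":0,"dy":0,"dz":-0.03,"ax":0,"ay":0,"az":0},{"gripper":1,"dx":0,"dy":0,"dz":-0.02,"ax":0,"ay":0,"az":0},{"gripper":1,"dx":0,"dy":0,"dz":0,"ax":0,"ay":0,"az":0},{"gripper":1,"dx":0,"dy":0,"dz":0,"ax":0,"ay":0,"az":0}]'
python3 - <<'E'
from h import *
print(env.read_state()['joint_positions'].round(2))
S=grab('scene');T=grab('top')
o=np.zeros((600,800,3),np.uint8)
o[:,:400]=cv2.resize(S['color'][220:420,100:233],(400,600),interpolation=cv2.INTER_CUBIC)
o[:,400:]=cv2.resize(T['color'][180:330,400:500],(400,600),interpolation=cv2.INTER_CUBIC)
cv2.imwrite('pics/app.png',o)
E
```

```text
t: 2.85
position: [0.4661, -0.3602, 0.1503]
orientation: [-0.651, -3.071, -0.002]
contact_force: [1.5, 0.1, 0.1]
grip_width: 0.0854
finger_force: 0.0
[ 0.56  0.61  0.1   1.7  -0.08  0.83  1.85]
```

View pics/app.png

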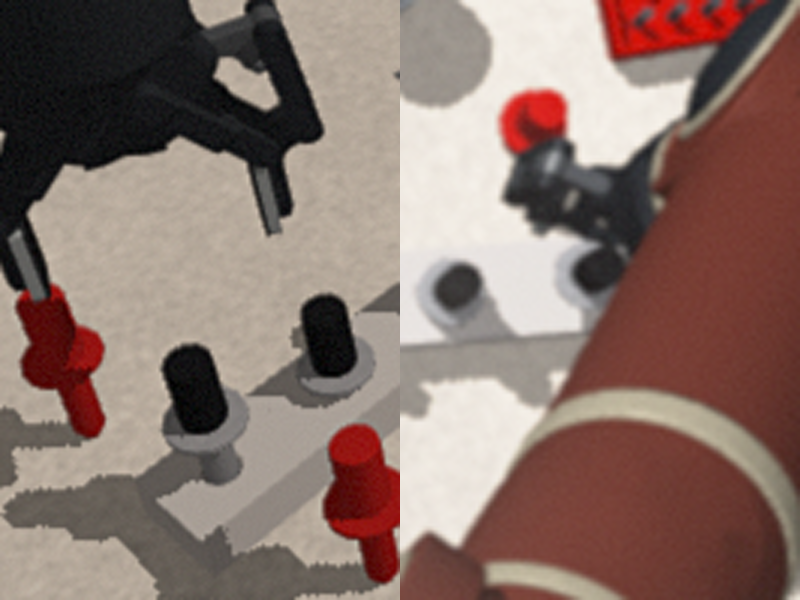

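The picture shows the open fingers at crop (30,260) and (270,200), straddling the long pin's knob at (190,350), clear of the red pins and the short pin. I go down next.

```bash
python3 -m pendant '[{"gripper":1,"dx":0.0005,"dy":-0.0018,"dz":-0.02,"ax":0,"ay":0,"az":0},{"gripper":1,"dx":0,"dy":0,"dz":-0.02,"ax":0,"ay":0,"az":0},{"gripper":1,"dx":0,"dy":0,"dz":-0.02,"ax":0,"ay":0,"az":0},{"gripper":1,"dx":0,"dy":0,"dz":-0.019,"ax":0,"ay":0,"az":0},{"gripper":1,"dx":0,"dy":0,"dz":0,"ax":0,"ay":0,"az":0},{"gripper":1,"dx":0,"dy":0,"dz":0,"ax":0,"ay":0,"az":0},{"gripper":-1,"dx":0,"dy":0,"dz":0,"ax":0,"ay":0,"az":0},{"gripper":-1,"dx":0,"dy":0,"dz":0,"ax":0,"ay":0,"az":0},{"gripper":-1,"dx":0,"dy":0,"dz":0,"ax":0,"ay":0,"az":0},{"gripper":-1,"dx":0,"dy":0,"dz":0,"ax":0,"ay":0,"az":0},{"gripper":-1,"dx":0,"dy":0,"dz":0,"ax":0,"ay":0,"az":0},{"gripper":-1,"dx":0,"dy":0,"dz":0,"ax":0,"ay":0,"az":0},{"gripper":-1,"dx":0,"dy":0,"dz":0,"ax":0,"ay":0,"az":0},{"gripper":-1,"dx":0,"dy":0,"dz":0,"ax":0,"ay":0,"az":0},{"gripper":-1,"dx":0,"dy":0,"dz":0,"ax":0,"ay":0,"az":0},{"gripper":-1,"dx":0,"dy":0,"dz":0,"ax":0,"ay":0,"az":0}]'
```

```text
t: 4.28
position: [0.4676, -0.3628, 0.073]
orientation: [0.651, 3.072, -0.001]
contact_force: [-0.4, -0.2, 4.6]
grip_width: 0.0205
finger_force: 58.5
```

```bash
python3 -m pendant '[{"gripper":-1,"dx":0,"dy":0,"dz":0.008,"ax":0,"ay":0,"az":0},{"gripper":-1,"dx":0,"dy":0,"dz":0.01,"ax":0,"ay":0,"az":0},{"gripper":-1,"dx":0,"dy":0,"dz":0.012,"ax":0,"ay":0,"az":0},{"gripper":-1,"dx":0,"dy":0,"dz":0.02,"ax":0,"ay":0,"az":0},{"gripper":-1,"dx":0,"dy":0,"dz":0.025,"ax":0,"ay":0,"az":0},{"gripper":-1,"dx":0,"dy":0,"dz":0.025,"ax":0,"ay":0,"az":0},{"gripper":-1,"dx":0,"dy":0,"dz":0.02,"ax":0,"ay":0,"az":0},{"gripper":-1,"dx":0,"dy":0,"dz":0.01,"ax":0,"ay":0,"az":0},{"gripper":-1,"dx":0,"dy":0,"dz":0,"ax":0,"ay":0,"az":0},{"gripper":-1,"dx":0,"dy":0,"dz":0,"ax":0,"ay":0,"az":0},{"gripper":-1,"dx":0,"dy":0,"dz":0,"ax":0,"ay":0,"az":0}]'
python3 - <<'E'
from h import *
S=grab('scene');cv2.imwrite('pics/lift.png',cv2.resize(S['color'][200:400,80:300],(660,600)))
E
```

```text
t: 5.2
position: [0.4663, -0.3616, 0.2007]
orientation: [-0.651, -3.07, -0.002]
contact_force: [-0.1, 0.2, -1.4]
grip_width: 0.0203
finger_force: 58.7
```

View pics/lift.png

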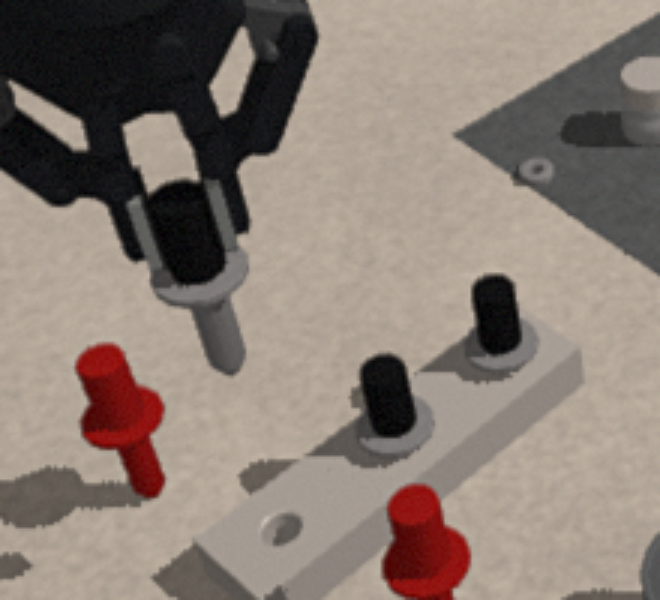

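The pin is in the gripper, upright, with its shaft at crop (220,330), and its socket is empty at (280,527). I carry it over the fork.

```bash
python3 -m pendant '[{"gripper":-1,"dx":0.0012,"dy":0.02,"dz":0,"ax":0,"ay":0,"az":0},{"gripper":-1,"dx":0.0012,"dy":0.036,"dz":0,"ax":0,"ay":0,"az":0},{"gripper":-1,"dx":0.001,"dy":0.036,"dz":0,"ax":0,"ay":0,"az":0},{"gripper":-1,"dx":0.001,"dy":0.036,"dz":0,"ax":0,"ay":0,"az":0},{"gripper":-1,"dx":0.001,"dy":0.036,"dz":0,"ax":0,"ay":0,"az":0},{"gripper":-1,"dx":0.001,"dy":0.036,"dz":0,"ax":0,"ay":0,"az":0},{"gripper":-1,"dx":0.001,"dy":0.036,"dz":0,"ax":0,"ay":0,"az":0},{"gripper":-1,"dx":0.001,"dy":0.036,"dz":0,"ax":0,"ay":0,"az":0},{"gripper":-1,"dx":0.001,"dy":0.036,"dz":0,"ax":0,"ay":0,"az":0},{"gripper":-1,"dx":0.001,"dy":0.036,"dz":0,"ax":0,"ay":0,"az":0},{"gripper":-1,"dx":0.001,"dy":0.036,"dz":0,"ax":0,"ay":0,"az":0},{"gripper":-1,"dx":0.001,"dy":0.036,"dz":0,"ax":0,"ay":0,"az":0},{"gripper":-1,"dx":0.001,"dy":0.036,"dz":0,"ax":0,"ay":0,"az":0},{"gripper":-1,"dx":0.001,"dy":0.016,"dz":0,"ax":0,"ay":0,"az":0},{"gripper":-1,"dx":0,"dy":0,"dz":-0.015,"ax":0,"ay":0,"az":0},{"gripper":-1,"dx":0,"dy":0,"dz":-0.01,"ax":0,"ay":0,"az":0},{"gripper":-1,"dx":0,"dy":0,"dz":0,"ax":0,"ay":0,"az":0},{"gripper":-1,"dx":0,"dy":0,"dz":0,"ax":0,"ay":0,"az":0},{"gripper":-1,"dx":0,"dy":0,"dz":0,"ax":0,"ay":0,"az":0}]'
python3 - <<'E'
from h import *
S=grab('scene');cv2.imwrite('pics/over.png',cv2.resize(S['color'][120:240,330:460],(650,600),interpolation=cv2.INTER_CUBIC))
p=env.read_state()['position']
for z in(.050,.061,.117,.121):  # tip .. relative
    pass
def proj(q): 
    c=S['R']@np.array(q)+S['t']; return c[0]/c[2]*S['fx']+S['cx'],c[1]/c[2]*S['fy']+S['cy']
print(p)
dz=p[2]-.073
for n,q in(('tip',[p[0],p[1],.005+dz]),('shoulder',[p[0],p[1],.014+dz]),('under',[p[0],p[1],.061+dz]),('knobtop',[p[0],p[1],.103+dz]),('hole',[.479,.106,.085])): 
    u,v=proj(q); print(n,((u-330)*5,(v-120)*5))
E
```

```text
t: 6.83
position: [0.4817, 0.1051, 0.1772]
orientation: [-0.652, -3.073, 0.001]
contact_force: [0.5, 0.8, -1.3]
grip_width: 0.0209
finger_force: 58.9
[0.48189599 0.10511301 0.17749205]
tip (np.float64(307.994239150168), np.float64(358.38961839013666))
shoulder (np.float64(309.7024504932327), np.float64(336.85316482849856))
under (np.float64(318.98412176875837), np.float64(219.83352132165777))
knobtop (np.float64(327.82854269173157), np.float64(108.32655746701136))
hole (np.float64(298.6052637914821), np.float64(411.574319205639))
```

View pics/over.png

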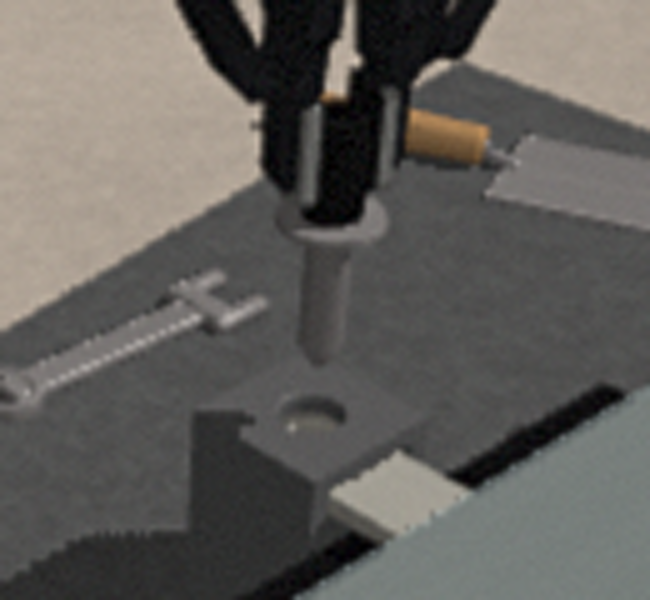

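The tip is at crop (320,363), plumb over the hole at (313,416). The correction against the hole is about (-2, +1.5) mm. I lower the pin gently.

```bash
python3 -m pendant '[{"gripper":-1,"dx":-0.0022,"dy":0.0015,"dz":0,"ax":0,"ay":0,"az":0},{"gripper":-1,"dx":0,"dy":0,"dz":-0.01,"ax":0,"ay":0,"az":0},{"gripper":-1,"dx":0,"dy":0,"dz":-0.01,"ax":0,"ay":0,"az":0},{"gripper":-1,"dx":0,"dy":0,"dz":-0.006,"ax":0,"ay":0,"az":0},{"gripper":-1,"dx":0,"dy":0,"dz":-0.006,"ax":0,"ay":0,"az":0},{"gripper":-1,"dx":0,"dy":0,"dz":-0.006,"ax":0,"ay":0,"az":0},{"gripper":-1,"dx":0,"dy":0,"dz":-0.004,"ax":0,"ay":0,"az":0},{"gripper":-1,"dx":0,"dy":0,"dz":-0.004,"ax":0,"ay":0,"az":0},{"gripper":-1,"dx":0,"dy":0,"dz":-0.004,"ax":0,"ay":0,"az":0},{"gripper":-1,"dx":0,"dy":0,"dz":0,"ax":0,"ay":0,"az":0},{"gripper":-1,"dx":0,"dy":0,"dz":0,"ax":0,"ay":0,"az":0}]'
```

```text
t: 7.8
position: [0.4794, 0.107, 0.1272]
orientation: [-0.651, -3.073, 0.0]
contact_force: [-0.2, 0.4, -0.8]
grip_width: 0.0203
finger_force: 58.9
```

```bash
python3 -m pendant '[{"gripper":-1,"dx":0,"dy":0,"dz":-0.004,"ax":0,"ay":0,"az":0},{"gripper":-1,"dx":0,"dy":0,"dz":-0.005,"ax":0,"ay":0,"az":0},{"gripper":-1,"dx":0,"dy":0,"dz":-0.006,"ax":0,"ay":0,"az":0},{"gripper":-1,"dx":0,"dy":0,"dz":-0.006,"ax":0,"ay":0,"az":0},{"gripper":-1,"dx":0,"dy":0,"dz":-0.004,"ax":0,"ay":0,"az":0},{"gripper":-1,"dx":0,"dy":0,"dz":-0.003,"ax":0,"ay":0,"az":0},{"gripper":-1,"dx":0,"dy":0,"dz":0,"ax":0,"ay":0,"az":0},{"gripper":-1,"dx":0,"dy":0,"dz":0,"ax":0,"ay":0,"az":0}]'
python3 - <<'E'
from h import *
S=grab('scene');cv2.imwrite('pics/in.png',cv2.resize(S['color'][120:240,330:460],(650,600),interpolation=cv2.INTER_CUBIC))
E
```

```text
t: 8.47
position: [0.4793, 0.1069, 0.0991]
orientation: [-0.651, -3.073, 0.0]
contact_force: [-0.1, 0.1, -0.8]
grip_width: 0.02
finger_force: 58.9
```

View pics/in.png

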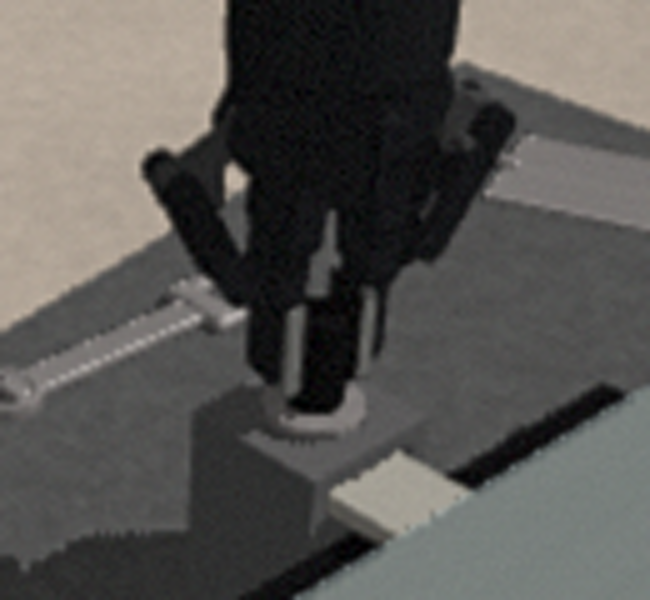

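The flange at crop (315,415) is 1–2 mm above the fork, with no contact force. I lower the last bit, open and retreat upwards.

```bash
python3 -m pendant '[{"gripper":-1,"dx":0,"dy":0,"dz":-0.001,"ax":0,"ay":0,"az":0},{"gripper":-1,"dx":0,"dy":0,"dz":-0.0007,"ax":0,"ay":0,"az":0},{"gripper":-1,"dx":0,"dy":0,"dz":0,"ax":0,"ay":0,"az":0},{"gripper":1,"dx":0,"dy":0,"dz":0,"ax":0,"ay":0,"az":0},{"gripper":1,"dx":0,"dy":0,"dz":0,"ax":0,"ay":0,"az":0},{"gripper":1,"dx":0,"dy":0,"dz":0,"ax":0,"ay":0,"az":0},{"gripper":1,"dx":0,"dy":0,"dz":0,"ax":0,"ay":0,"az":0},{"gripper":1,"dx":0,"dy":0,"dz":0,"ax":0,"ay":0,"az":0},{"gripper":1,"dx":0,"dy":0,"dz":0,"ax":0,"ay":0,"az":0},{"gripper":1,"dx":0,"dy":0,"dz":0,"ax":0,"ay":0,"az":0},{"gripper":1,"dx":0,"dy":0,"dz":0,"ax":0,"ay":0,"az":0},{"gripper":1,"dx":0,"dy":0,"dz":0.01,"ax":0,"ay":0,"az":0},{"gripper":1,"dx":0,"dy":0,"dz":0.02,"ax":0,"ay":0,"az":0},{"gripper":1,"dx":0,"dy":0,"dz":0.03,"ax":0,"ay":0,"az":0},{"gripper":1,"dx":0,"dy":0,"dz":0.03,"ax":0,"ay":0,"az":0},{"gripper":1,"dx":0,"dy":0,"dz":0.03,"ax":0,"ay":0,"az":0},{"gripper":1,"dx":0,"dy":0,"dz":0.02,"ax":0,"ay":0,"az":0},{"gripper":1,"dx":0,"dy":0,"dz":0,"ax":0,"ay":0,"az":0},{"gripper":1,"dx":0,"dy":0,"dz":0,"ax":0,"ay":0,"az":0}]'
python3 - <<'E'
from h import *
S=grab('scene');cv2.imwrite('pics/end.png',cv2.resize(S['color'][120:240,330:460],(650,600),interpolation=cv2.INTER_CUBIC))
E
```

```text
t: 10.1
position: [0.4798, 0.1071, 0.2386]
orientation: [0.651, 3.071, 0.002]
contact_force: [-0.1, -0.5, -0.8]
grip_width: 0.0853
finger_force: 0.0
```

View pics/end.png

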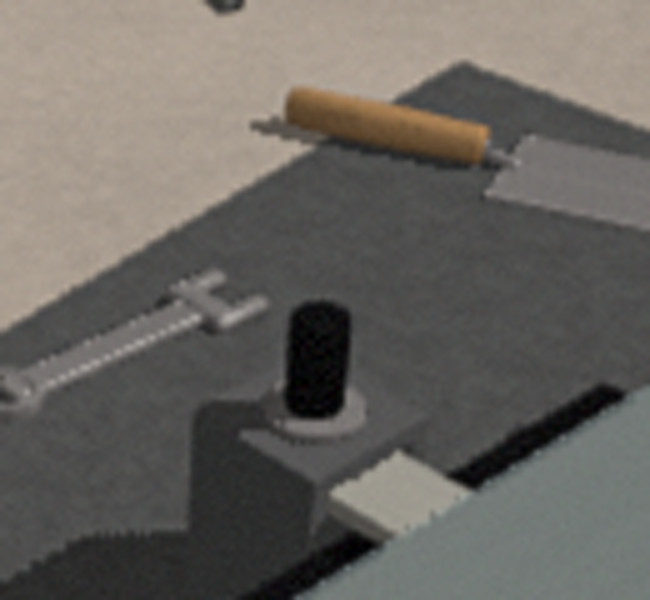

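The pin stands upright with its flange on the fork at crop (315,415). The tongue has not moved and the gripper is clear.

```bash
python3 -c "
from workcell import env
print(env.finish_job())"
```

```text
the job is handed in; nothing more can be done
None
```

The long pin stands upright through the fork and tongue with its flange on the fork, the bed has not visibly moved, and the job was handed in at about 10 s with the gripper clear; no verdict came back.

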